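# Reset the ledge of a dish reading stand

### The arm

A 6-joint arm with a two-finger parallel gripper is mounted at the origin on a cart in front of the work surface, level with it; the furniture and walls round the work are solid. World frame = base frame: x ahead of the robot, y to its left, z up, the work surface at z = 0. Lengths are in m, angles in rad, forces in N, time in s.
With the tool pointing down it reaches from about 0.35 to 0.775 m from the base axis. Payload 7.3 kg.
Tool frame: the origin (TCP) lies at the centre of the arm's flange, where the gripper is bolted on; the fingertips stand 178 mm ahead of it and the grasp point (between the pads) lies 159 mm ahead of it; z points along the fingers, y is the line along which they close (so a half turn about z gives the same grasp; the last joint's range is limited). The gripper opens to 92 mm and grips with 3 to 60 N. Pads are 19 mm wide; open, the fingers measure 130 mm over their backs; the gripper's body (75 mm by 190 mm) begins 47 mm behind the grasp point.
Start: joints at [-1.445, 0.342, 1.524, -0, 1.275, -0.146], TCP at [0.141, -0.506, 0.405] pointing down, gripper open.
Joint ranges: [-2.53, 2.53], [-0.77, 2.02], [0.04, 2.7], [-1, 4.14], [0.28, 2.66], [-3.11, 3.11]. Speed limits (rad/s): [2.57, 2.57, 3.14, 3.14, 3.14, 3.14].

### API

Orientations are given as [roll, pitch, yaw] about the fixed x, y, z axes, in that order (R = Rz(yaw) Ry(pitch) Rx(roll)).
In Python, from cell import telemetry, vision, ticket gives the robot as it stands.
- The arm moves only by the shell command python3 -m crank 'ROWS' [FORCE]. ROWS is JSON, a list of rows, each a list of 5 numbers: the gripper command: -1 is shut, 1 is fully open, values between are in proportion, then the shift along the tool's x, y, z in mm, then the turn about the tool's z in rad. In form: [[fingers, dx, dy, dz, roll], ...]. A call has 1 to 12 rows; each row is the pose to reach, as a shift and turn from the pose commanded when the call began, along the tool's axes at that moment; what a row does not reach only later rows make up. A row lasts 1/12 s, in which the tool goes at most 41.7 mm and 7.16 degrees, less where a joint would pass 70% of its speed; a pose out of reach is approached as far as the arm can. A call with a gripper value outside its range is refused whole. The fingers move at their own pace and stop on an object; FORCE is the grip in N (left out, the last holds). Time passes only in rows, so rows that repeat a pose let the fingers close. It gives the time, the measured TCP pose, the force, the opening and the grip force at its end, in the units of the state.
- telemetry.observe(): the state, without advancing time (a new reading comes with each control period).
- vision.read_camera(name): name is "scene" or "top" or "wrist"; returns (picture, depth): 400x640x3 uint8, red, green, blue; 400x640 float32, m along the optical axis (not along the pixel's ray), 0 where there is no reading.
- vision.get_calibration(name): a dict with "camera_matrix" (3x3 intrinsics, pixels), "rvec" (rotation vector, rad) and "tvec" (3), from world to camera coordinates, as OpenCV has them. Camera axes: x right, y down, z forward; pixel columns grow to the right and rows downward; lengths in m; the calibration is good to about 2 mm. The wrist camera is an equidistant fisheye: a pixel r from the principal point sees the ray r / f radians off the axis. A picture is of the moment at which its call begins: read the wrist's pose just before it. get_calibration takes no time and is no camera call; for the wrist camera it gives the pose at the moment of the call.
- ticket.hand_in(): hands the job in; it is judged then, once.
The state is a dict: "time": time; "qpos": joint angles; "qvel": joint speeds; "joint_efforts": joint torques, N m; "tool_pos": TCP position; "tool_rot": TCP orientation; "contact_force": force on the tool from outside, world axes, zero at the start; "torque": the same for the moment, N m; "opening": finger opening in m; "grip_force": force on a finger pad.
Only numpy, scipy, OpenCV 4.12 (cv2) and the standard library are available. Lean on these libraries where they do the work, as an engineer would, in place of code of your own. Each camera call takes 0.05 s, during which the arm holds its last target. There are 200 camera calls.

### The job

The ledge of the sloped dish reading stand has to go to its new position: loosen the black wing knob that clamps the ledge's slotted plate, slide the ledge up the slope until the line on its upright plate points at the tip of the dark index clip on the stand's far edge, then tighten the knob fully again. Do not shift the clip, and leave the dishes, the timer and the dropper bottle beside the stand where they are.

Things in the scene. Friction and masses are not known exactly. Their poses are not given: they have to be found in the camera images.
- knob_grip (a point): Centre of the wing of the black knob on the stand's upper (left) half: wing 50 mm long, 12 thick, 25 high (12.5 above and below this point), on a slim stem; the sloped face lies 31 mm below along z. Axes: x along the wing, y across it, z out of the face (turning axis, leaning 25 degrees from vertical to the stand's low side). It does not travel with the ledge.
- knob (a joint): Knob turn in rad: 0 fully loose, 1.3 fully tight (end stops); grows clockwise seen from above the face. At 1.3 the wing points up and down the slope, at 0 it is nearly across it. Starts above 1.15. Loose is below 0.45, tight above 1.1. Takes about 0.1 N m to turn, stays where left.
- stop_grip (a point): Grip point on the ledge's upright steel plate (10 mm thick, 85 mm wide across the slope, top edge 42 mm above the sloped face), at the low (right) end of the flat slotted plate; mid-width, mid-thickness, 12 mm below the top edge, 30 mm above the face. Axes: x across the slope to the far side, y up the slope along the slot (across the 10 mm thickness), z out of the face.
- stop (a joint): Slide of the ledge along its slot in m: 0 lowest, growing up the slope (to the left), at most 0.070. 3 to 5 N push it up; it stays where left. Move it only while the knob is loose: dragged under a tight knob, the plate is scored. It starts at least 20 mm below the mark.
- stop_line (a point): Top of the black line scribed on the upright plate's far end, mid-thickness (42 mm from the upright's middle towards the far side, on the top edge; the line also runs along the top edge); axes as for stop_grip.
- mark_tip (a point): Tip of the pointed dark steel index clip on the far edge of the sloped face (clip 16 mm wide, its top 13 mm above the face). It points at the place where the ledge's line must come. Axes as for stop_grip: y up the slope, parallel to the slot. The clip is stiff (about 20 N shifts it); leave it.
- stand: Fixed aluminium stand, 110 mm deep (x), 245 mm long (y), its face sloping at 25 degrees from about 13 mm high at the right end to 127 mm at the left; origin under its middle on the table, x to its far side, y to its high left end.
- dish_a: Petri dish, 63 mm across, 16 mm high, on the table right of the stand; origin under its centre. Leave it.
- timer: Flat bench timer, 66 x 66 x 19 mm, right of the stand; origin under its centre. Leave it.
- dropper: White dropper bottle, 24 mm across, 68 mm high, left of the stand; origin under its centre. Leave it.
- dish_b: Second petri dish, 63 mm across, 16 mm high, left of the stand; origin under its centre. Leave it.

How it is judged:
On the way, in this order (a step that is already met when the one before it is completed fails the run):
1. the knob has been loosened (value of joint knob below 0.45 rad), for 0.2 s.
2. the ledge's line has been slid to the mark while the knob is loose (value of joint knob below 0.6 rad and y of stop_line in the frame of mark_tip between -0.003 and 0.003 m), for 0.2 s.
3. the knob has been tightened with the ledge at the mark (value of joint knob above 1.1 rad and y of stop_line in the frame of mark_tip between -0.003 and 0.003 m), for 0.2 s.
At the end, for the whole second after the job is handed in: The ledge is at rest with its line within 3 mm of the index clip's tip (measured along the slot), and the knob is tight again (turned past 1.1 of its 1.3 rad) (all of step 3 and velocity of joint stop between -0.005 and 0.005 m/s); the robot touches nothing.
It fails at once if a dish, the timer or the dropper bottle beside the stand was moved by more than 20 mm or tipped over (distance of any of dish_a, timer, dish_b, dropper from where it was at the start of the episode above 0.02 m or angle between dropper's own z axis and vertical above 0.7 rad).
It fails at once if the index clip was shifted by more than 3 mm (distance of mark_tip from where it was at the start of the episode above 0.003 m).
It fails at once if the ledge was dragged along while the knob was tight (value of joint knob above 0.9 rad and (velocity of joint stop above 0.03 m/s or velocity of joint stop below -0.03 m/s)).
It also fails if it takes over 72 s, if anything falls off the work surface, if the arm or the gripper's body presses on something with over 40 N, if the wrist force passes 120 N, or if a joint passes its speed limit or range.

## Working session

There is one attempt and no reset: what is moved stays moved. The work goes in short steps, Python scripts to look and compute and a shell command to move; the robot and the scene stay as the last step left them, time stands still between calls to the robot, and variables do not carry over. Pictures are saved under pics/ and viewed, at most 12 in all, crops included, and the job is handed in when it is done.

```bash
ls; mkdir -p pics
python3 - <<'E'
from cell import telemetry, vision
import cv2,numpy as np
print(telemetry.observe())
for n in ("scene","top"):
    p,d=vision.read_camera(n); cv2.imwrite(f"pics/{n}0.png",p[:,:,::-1]); np.save(f"pics/{n}0.npy",d)
    c=vision.get_calibration(n); print(n,c)
E
```

```text
pics
{'time': 0.0, 'qpos': array([-1.44503869e+00,  3.42733551e-01,  1.52503686e+00, -4.99111572e-05,
        1.27541449e+00, -1.45980452e-01]), 'qvel': array([-1.47326075e-03, -7.46634319e-04, -1.59330987e-05, -1.37549059e-03,
       -1.05595748e-03, -1.12503260e-03]), 'joint_efforts': array([ 1.26172155e-03, -4.31232584e+01, -2.44222766e+01,  7.19306013e-02,
        5.56878909e-02, -1.11565437e-04]), 'tool_pos': array([ 0.14091999, -0.50558587,  0.40403221]), 'tool_rot': array([-3.14001040e+00, -1.84393201e-04,  2.71752508e-01]), 'contact_force': array([ 0.17152219, -0.22852184,  0.52593458]), 'torque': array([ 0.0007373 , -0.02185801, -0.00880338]), 'grip_force': 0.0, 'opening': 0.09202983266444723}
scene {'camera_matrix': array([[402.84143108,   0.        , 322.22754645],
       [  0.        , 402.84143108, 196.28137623],
       [  0.        ,   0.        ,   1.        ]]), 'rvec': array([ 0.86818712, -2.53499265,  1.07843271]), 'tvec': array([0.37641826, 0.27426524, 0.84015701])}
top {'camera_matrix': array([[374.76074067,   0.        , 321.79487127],
       [  0.        , 374.76074067, 204.65708658],
       [  0.        ,   0.        ,   1.        ]]), 'rvec': array([ 2.14352428, -2.15867066,  0.16954358]), 'tvec': array([-0.02075125,  0.53046421,  1.05660498])}
```

View pics/scene0.png

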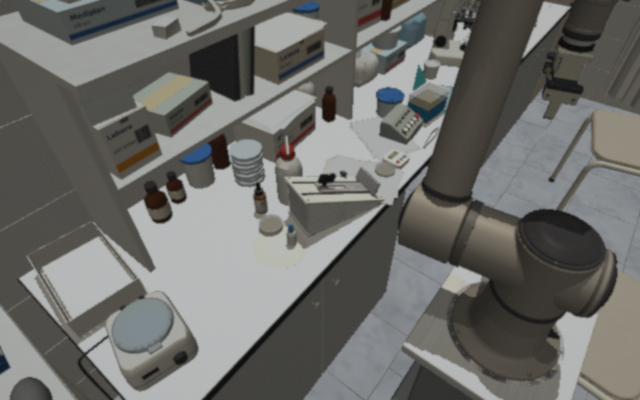

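View pics/top0.png

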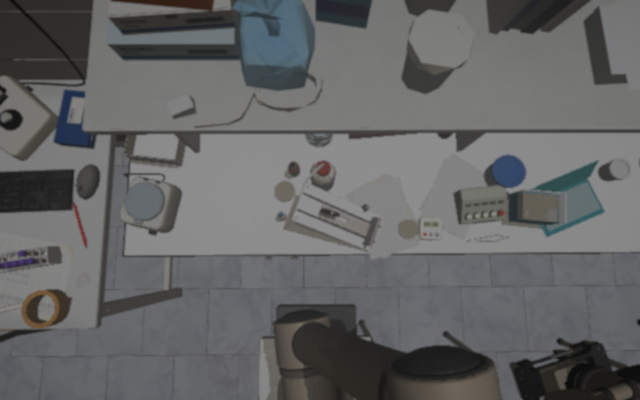

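The stand is at about (333,220) in top and about (335,195) in scene, turned some 20° in the top view. A shelf overhangs at the back, with its edge at row 130 in top. Next I enlarge both views.

Run:
```python
import cv2,numpy as np
t=cv2.imread("pics/top0.png")[180:265,270:395]; s=cv2.imread("pics/scene0.png")[160:245,270:400]
t=cv2.resize(t,None,fx=6,fy=6,interpolation=cv2.INTER_CUBIC)[:,:750]
s=cv2.resize(s,None,fx=6,fy=6,interpolation=cv2.INTER_CUBIC)
cv2.imwrite("pics/t1.png",t);cv2.imwrite("pics/s1.png",s)
```

```text
(no output)
```

View pics/t1.png

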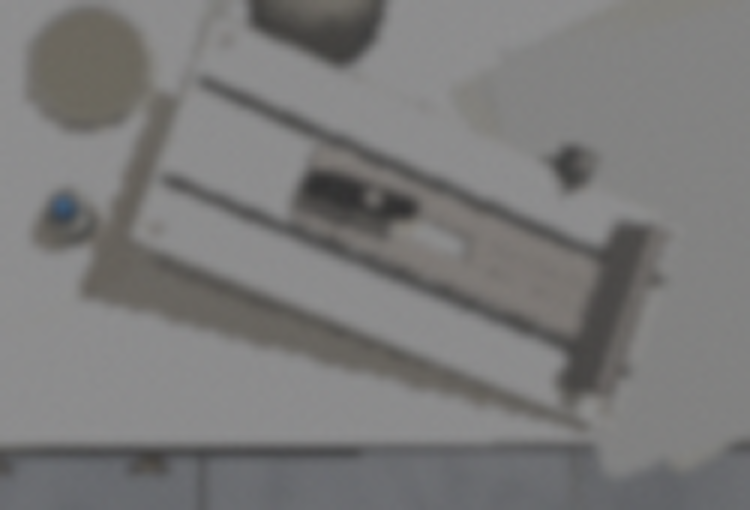

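The top crop shows the knob wing centred at crop (360,196), which is pixel (330,212.7). The clip is at (573,165), pixel (365.5,207.5), and the upright runs from about (630,228) to (580,395). The slots run from (203,80) to (605,252), and from (170,181) to (570,345).

```bash
cat > h.py <<'E'
import cv2,numpy as np
from scipy.spatial.transform import Rotation as R
from cell import telemetry, vision
def Rt(c): return cv2.Rodrigues(np.array(c["rvec"],float))[0],np.array(c["tvec"],float).ravel()
def ray(c,u,v,fish=False):
    K=np.array(c["camera_matrix"]);x=(u-K[0,2])/K[0,0];y=(v-K[1,2])/K[1,1]
    if fish:
        r=np.hypot(x,y); s=np.sin(r)/r if r>1e-9 else 1; d=np.array([x*s,y*s,np.cos(r)])
    else: d=np.array([x,y,1.])
    Rm,t=Rt(c); return -Rm.T@t, Rm.T@d
def at_depth(c,u,v,z,fish=False):
    o,d=ray(c,u,v,fish)
    return o+d*z/(d@Rt(c)[0][2])
E
python3 - <<'E'
from h import *
c=vision.get_calibration("top");D=np.load("pics/top0.npy")
for n,x,y in [("knob",360,196),("wingL",312,185),("wingR",412,208),("clip",573,165),("upfar",630,228),("upnear",580,395),("slotA1",203,80),("slotA2",590,246),("slotB1",170,181),("slotB2",560,341),("cornUL",235,25),("cornLL",130,243),("plate",520,260),("face1",250,150),("face2",440,320),("dropper",63,210),("dishb",88,68),("table",50,350),("bottle",320,10)]:
    u,v=270+x/6-.4,180+y/6-.4
    d=D[int(round(v))-1:int(round(v))+2,int(round(u))-1:int(round(u))+2]
    print(n,at_depth(c,u,v,np.median(d)).round(4),(d.min().round(3),d.max().round(3)))
for u,v in[(320,128),(320,120),(320,172),(312,160)]: print(u,v,at_depth(c,u,v,D[v,u]).round(3))
E
```

```text
knob [ 0.4958 -0.0439  0.1335] (np.float32(0.994), np.float32(1.0))
wingL [ 0.5009 -0.0227  0.1337] (np.float32(0.987), np.float32(1.007))
wingR [ 0.4918 -0.0676  0.1208] (np.float32(1.005), np.float32(1.053))
clip [ 0.5197 -0.1487  0.0573] (np.float32(1.073), np.float32(1.081))
upfar [ 0.4893 -0.1752  0.0568] (np.float32(1.069), np.float32(1.078))
upnear [ 0.4112 -0.1531  0.0281] (np.float32(1.059), np.float32(1.097))
slotA1 [0.5499 0.0259 0.1253] (np.float32(1.007), np.float32(1.013))
slotA2 [ 0.4828 -0.1587  0.0364] (np.float32(1.089), np.float32(1.098))
slotB1 [0.504  0.0406 0.1266] (np.float32(1.0), np.float32(1.008))
slotB2 [ 0.4369 -0.1429  0.0367] (np.float32(1.083), np.float32(1.092))
cornUL [0.5763 0.0116 0.1192] (np.float32(1.018), np.float32(1.146))
cornLL [0.4895 0.0671 0.0013] (np.float32(1.0), np.float32(1.127))
plate [ 0.4747 -0.1228  0.0529] (np.float32(1.07), np.float32(1.077))
face1 [0.5202 0.0051 0.1099] (np.float32(1.019), np.float32(1.025))
face2 [ 0.4458 -0.0836  0.0596] (np.float32(1.06), np.float32(1.065))
dropper [0.4986 0.0943 0.0658] (np.float32(1.061), np.float32(1.07))
dishb [0.5756 0.0872 0.0179] (np.float32(1.12), np.float32(1.125))
table [ 0.4365  0.1069 -0.0013] (np.float32(1.115), np.float32(1.122))
bottle [ 0.5816 -0.027   0.126 ] (np.float32(1.01), np.float32(1.02))
320 128 [ 0.589 -0.017  0.522]
320 120 [ 0.603 -0.017  0.523]
320 172 [ 0.596 -0.019  0.174]
312 160 [0.674 0.004 0.003]
```

View pics/s1.png

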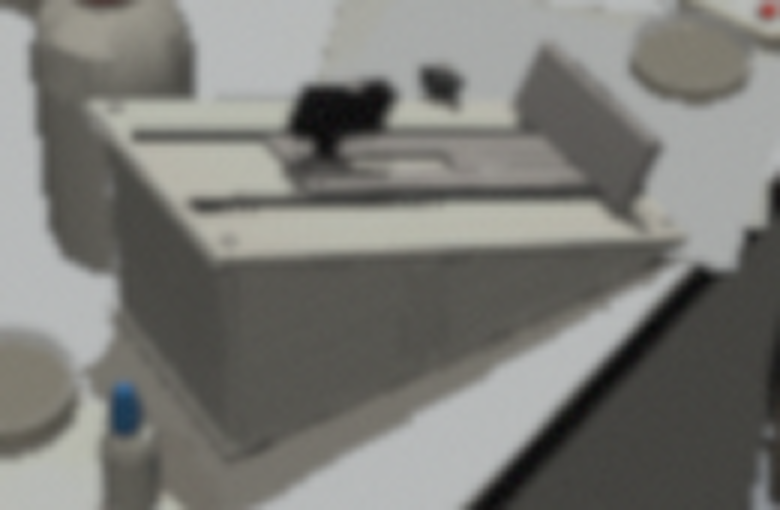

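In the scene crop the knob wing is at about (340,112), near fully tight, and the upright plate stands at the low end at about (590,120). The clip is at (440,85), up-slope of the upright. The face slope comes out at 24.8° and the knob sits 31.5 mm above the face, both as specified. Next I check the bottle behind the stand and work out the approach.

```bash
cat >> h.py <<'E'
yaw0=np.arctan2(.940,.3416)
U=np.array([.3096,.852,.4226]);N=np.array([-.1444,-.397,.906]);X=np.array([.940,-.3416,0])
KG=np.array([.4976,-.0389,.122])
def shift(target_tcp,yaw=None):
    s=telemetry.observe();Rm=R.from_euler('xyz',s["tool_rot"]).as_matrix()
    d=Rm.T@(np.array(target_tcp)-s["tool_pos"])*1000
    print("t",round(s["time"],2),"pos",s["tool_pos"].round(4),"rot",s["tool_rot"].round(3),"F",s["contact_force"].round(1),"open",round(s["opening"],4))
    print("shift mm",d.round(1),"roll",None if yaw is None else round(-((yaw-s["tool_rot"][2]+np.pi/2)%np.pi-np.pi/2),3), "alt",None if yaw is None else round(-(yaw-s["tool_rot"][2]),3))
E
python3 - <<'E'
from h import *
c=vision.get_calibration("top");D=np.load("pics/top0.npy")
P=np.array([at_depth(c,u,v,D[v,u]) for u in range(270,350) for v in range(135,200) if D[v,u]>0])
m=(P[:,2]>.1)&(P[:,2]<.4)&(P[:,0]>.55)
Q=P[m];
for lo in (.1,.13,.15,.17,.19,.22): 
    q=Q[Q[:,2]>lo]
    if len(q): print(lo,len(q),q.min(0).round(3),q.max(0).round(3))
shift(KG+[0,0,.159+.09],1.3)
E
```

```text
0.1 757 [ 0.55  -0.061  0.1  ] [0.721 0.064 0.222]
0.13 351 [ 0.56  -0.054  0.13 ] [0.637 0.024 0.222]
0.15 235 [ 0.56  -0.045  0.152] [0.63  0.024 0.222]
0.17 167 [ 0.56  -0.042  0.17 ] [0.629 0.024 0.222]
0.19 74 [ 0.56  -0.029  0.193] [0.612 0.024 0.222]
0.22 4 [ 0.585 -0.011  0.22 ] [ 0.597 -0.004  0.222]
t 0.1 pos [ 0.1409 -0.5056  0.4041] rot [-3.14  -0.     0.272] F [-0.4 -0.6 -0. ] open 0.0918
shift mm [ 468.8 -353.8   33.7] roll -1.028 alt -1.028
```

A wash bottle stands behind the stand (x ≥ 0.56, up to z 0.22), in the way of the gripper body if I clamp across the wing. So I'll push the wing with closed fingers from the near side, at yaw 0. First the hover pose.

Run:
```python
from h import *
shift([KG[0]-.0325,KG[1]-.033,.38],0.0)
```

```text
t 0.1 pos [ 0.1409 -0.5056  0.4041] rot [-3.14  -0.     0.272] F [-0.4 -0.6 -0. ] open 0.0918
shift mm [ 428.7 -330.7   24.7] roll 0.272 alt 0.272
```

```bash
python3 -m crank '[[-1,20,-15,1,0.02],[-1,50,-38,3,0.05],[-1,80,-61,5,0.08],[-1,110,-85,7,0.11],[-1,140,-108,9,0.14],[-1,170,-131,11,0.17],[-1,200,-154,13,0.2],[-1,230,-177,15,0.22],[-1,260,-200,17,0.24],[-1,290,-224,19,0.26],[-1,310,-239,20,0.272],[-1,320,-247,21,0.272]]' 20 && python3 -m crank '[[-1,25,-19,1,0],[-1,50,-38,2,0],[-1,75,-58,3,0],[-1,95,-74,4,0],[-1,105,-81,4,0],[-1,109,-84,4,0],[-1,109,-84,4,0]]' 20
python3 - <<'E'
from h import *
shift([KG[0]-.0325,KG[1]-.033,.38],0.0)
c=vision.get_calibration("wrist");p,d=vision.read_camera("wrist");cv2.imwrite("pics/w1.png",p[:,:,::-1]);np.save("pics/w1.npy",d)
import pickle;pickle.dump(c,open("pics/w1.pkl","wb"));print(c)
E
```

```text
time: 1.1
tool_pos: [0.3841, -0.1793, 0.3834]
tool_rot: [-3.141, 0.0, 0.002]
contact_force: [0.6, -0.2, 0.5]
opening: 0.0162
grip_force: 0.0
time: 1.68
tool_pos: [0.4921, -0.0976, 0.3793]
tool_rot: [-3.142, 0.001, 0.001]
contact_force: [-0.4, -0.2, -0.2]
opening: 0.0002
grip_force: 0.0
t 1.68 pos [ 0.4921 -0.0976  0.3793] rot [-3.142e+00  1.000e-03  1.000e-03] F [-0.4 -0.2 -0.2] open 0.0002
shift mm [-27.  -25.8  -0.7] roll 0.001 alt 0.001
{'camera_matrix': array([[309.70691629,   0.        , 316.76172283],
       [  0.        , 309.70691629, 197.90167664],
       [  0.        ,   0.        ,   1.        ]]), 'rvec': array([-2.06438252,  2.06530554,  0.30217828]), 'tvec': array([-0.09779197,  0.44202795,  0.5059854 ])}
```

View pics/w1.png

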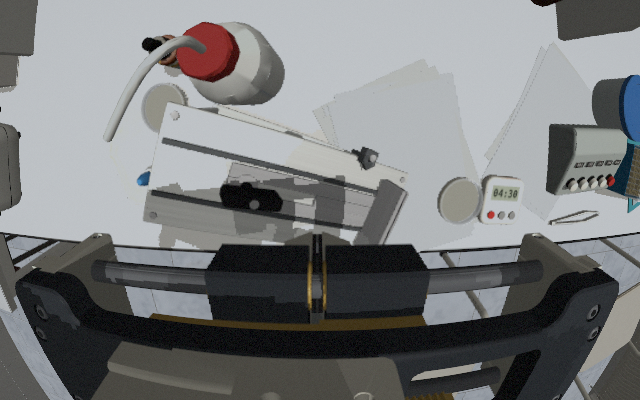

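The wrist view shows the knob wing from (222,192) to (281,203), the clip at (368,158) with the ledge's upright at about (383,210), and the bottle and its spout at the top left. I'll zoom in on the clip and upright, and measure the knob again.

Run:
```python
from h import *
import pickle;c=pickle.load(open("pics/w1.pkl","rb"));D=np.load("pics/w1.npy")
p=cv2.imread("pics/w1.png")[130:250,210:420];cv2.imwrite("pics/w1c.png",cv2.resize(p,None,fx=3.8,fy=3.8,interpolation=cv2.INTER_CUBIC))
for u,v in [(224,192),(240,192),(250,195),(262,198),(279,203),(368,158),(395,190),(375,235)]:
    q=at_depth(c,u,v,D[v,u],True); print(u,v,q.round(4), "s,t",(q@[.3416,.94,0]).round(4),(q@X).round(4))
```

```text
224 192 [ 0.5065 -0.0264  0.1347] s,t 0.1482 0.4852
240 192 [ 0.5046 -0.0375  0.128 ] s,t 0.1371 0.4872
250 195 [ 0.5023 -0.0456  0.1283] s,t 0.1287 0.4877
262 198 [ 0.4991 -0.0547  0.1261] s,t 0.1191 0.4878
279 203 [ 0.4929 -0.0673  0.1194] s,t 0.1052 0.4863
368 158 [ 0.5197 -0.1487  0.0568] s,t 0.0377 0.5393
395 190 [ 0.4872 -0.1782  0.0579] s,t -0.0011 0.5188
375 235 [ 0.4373 -0.1601  0.0576] s,t -0.0012 0.4657
```

View pics/w1c.png

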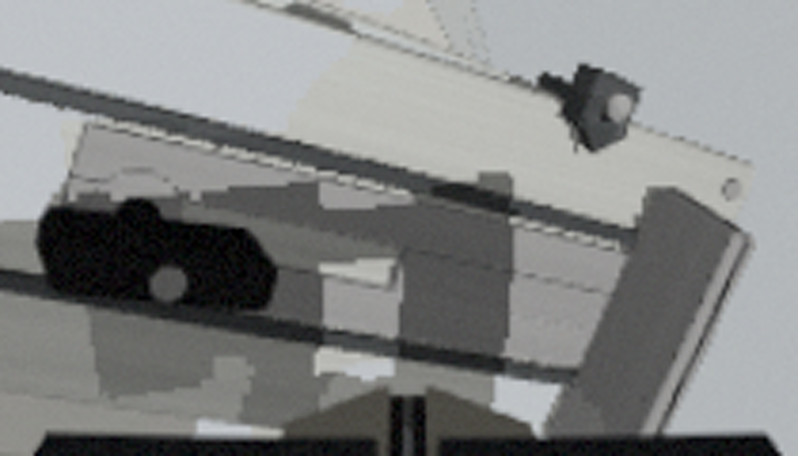

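Now to the push pose: near side, low half of the wing.

```bash
python3 -m crank '[[-1,-14,-13,0,0],[-1,-27,-26,5,0],[-1,-27,-26,25,0],[-1,-27,-26,45,0],[-1,-27,-26,65,0],[-1,-27,-26,82,0],[-1,-27,-26,92,0],[-1,-27,-26,97,0],[-1,-27,-26,97,0]]' 20
python3 -m crank '[[-1,3,0,0,0],[-1,6,0,0,0],[-1,9,0,0,0],[-1,12,0,0,0],[-1,14,0,0,0]]' 20
```

```text
time: 2.48
tool_pos: [0.4641, -0.0727, 0.282]
tool_rot: [-3.141, 0.002, -0.002]
contact_force: [0.1, -0.7, 0.6]
opening: 0.0001
grip_force: 0.0
time: 2.9
tool_pos: [0.4784, -0.0724, 0.283]
tool_rot: [3.14, 0.003, 0.001]
contact_force: [-6.7, -5.6, 1.3]
opening: 0.0002
grip_force: 3.5
```

```bash
python3 -m crank '[[-1,3,0,0,0],[-1,6,0,0,0],[-1,9,0,0,0],[-1,12,0,0,0],[-1,15,0,0,0],[-1,18,0,0,0],[-1,18,0,0,0]]' 20
python3 - <<'E'
from h import *
c=vision.get_calibration("wrist");p,d=vision.read_camera("wrist");cv2.imwrite("pics/w2.png",cv2.resize(p[90:290,160:460,::-1],None,fx=2.6,fy=2.6,interpolation=cv2.INTER_CUBIC))
E
```

```text
time: 3.48
tool_pos: [0.4942, -0.073, 0.2826]
tool_rot: [3.139, 0.012, 0.002]
contact_force: [-19.7, -10.9, 11.0]
opening: 0.0004
grip_force: 10.5
```

View pics/w2.png

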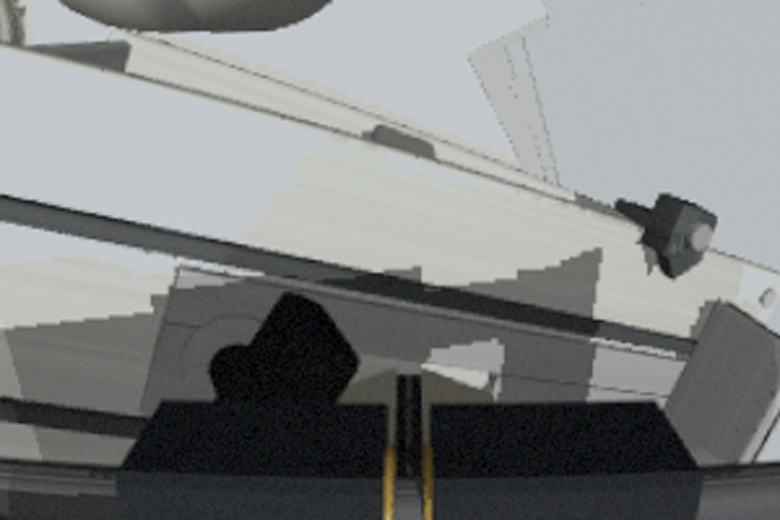

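The wing has turned well; its low end now points to the far side at about crop (320,330). Contact force is growing, so I back off and check the angle.

```bash
python3 -m crank '[[-1,-8,0,0,0],[-1,-20,5,0,0],[-1,-30,10,0,0],[-1,-30,20,-20,0],[-1,-30,30,-45,0],[-1,-30,40,-70,0],[-1,-30,50,-80,0],[-1,-30,50,-80,0]]' 20
python3 - <<'E'
from h import *
import pickle
c=vision.get_calibration("wrist");p,d=vision.read_camera("wrist");np.save("pics/w3.npy",d);pickle.dump(c,open("pics/w3.pkl","wb"));cv2.imwrite("pics/w3full.png",p[:,:,::-1])
cv2.imwrite("pics/w3.png",cv2.resize(p[100:260,170:440,::-1],None,fx=2.9,fy=2.9,interpolation=cv2.INTER_CUBIC))
# black wing above face: project pixels with z above face >16mm
V,W=np.mgrid[100:260,120:440]
P=[];
for v in range(120,250):
  for u in range(150,360):
    if p[v,u].max()<40 and .15<d[v,u]<.6:
      q=at_depth(c,u,v,d[v,u],True); r=q-np.array([.5004,-.040,.122])
      if np.linalg.norm(r)<.045 and r@N>.004: P.append([r@U,r@X])
P=np.array(P);print(len(P),P.mean(0),P.min(0),P.max(0));w,v=np.linalg.eigh(np.cov(P.T));print("wing angle from upslope toward far (deg)",np.degrees(np.arctan2(v[1,-1],v[0,-1])),w)
E
```

```text
time: 4.2
tool_pos: [0.4675, -0.1235, 0.3657]
tool_rot: [3.138, -0.006, -0.001]
contact_force: [-0.4, -0.9, 0.4]
opening: 0.0003
grip_force: 0.0
803 [-0.0047683 -0.0007669] [-0.01653317 -0.02465724] [0.00601937 0.02265011]
wing angle from upslope toward far (deg) 106.0159860572731 [1.18082433e-05 2.12740435e-04]
```

View pics/w3.png

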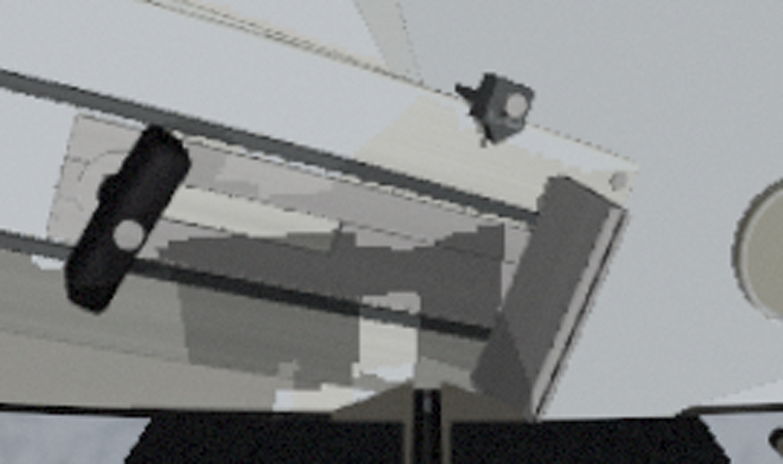

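The wing is now at 106°, so the knob is at about 0 and fully loose. The clip tip is at crop (488,143), pixel (338.3,149.3). The upright's top edge is the light stripe from (622,212) to (540,410). I'll measure both in the face axes.

```bash
cat > m.py <<'E'
from h import *
import pickle
def load(n): return pickle.load(open(f"pics/{n}.pkl","rb")),np.load(f"pics/{n}.npy")
F0=np.array([.4458,-.0836,.0596])
def uxn(c,D,u,v):
    q=at_depth(c,u,v,D[v,u],True); return np.array([q@U,q@X,(q-F0)@N])*1000
E
python3 - <<'E'
from m import *
c,D=load("w3");im=cv2.imread("pics/w3full.png")
for v in (178,190,205):
    for u in range(354,388,2): 
        a=uxn(c,D,u,v)
        if a[2]>25: print(v,u,a.round(1),im[v,u].mean().round())
print("clip")
for v in range(124,154,2):
    L=[(u,uxn(c,D,u,v)) for u in range(325,358)]
    L=[(u,a) for u,a in L if a[2]>7]
    if L: print(v,L[0][0],L[0][1].round(1),L[-1][0],L[-1][1].round(1))
E
```

```text
178 368 [ 23.5 510.3  27.6] 90.0
178 370 [ 22.2 511.1  28.8] 92.0
178 372 [ 22.2 512.1  31.6] 89.0
178 374 [ 24.1 513.6  36.7] 90.0
178 376 [ 22.8 514.3  37.9] 90.0
178 378 [ 22.3 515.2  40. ] 138.0
178 380 [ 20.9 515.9  41.1] 154.0
178 382 [ 18.5 516.4  40.8] 87.0
178 384 [ 16.1 517.   40.8] 134.0
190 364 [ 22.2 497.7  27.2] 89.0
190 366 [ 23.9 499.3  32.1] 92.0
190 368 [ 23.5 500.4  34.5] 90.0
190 370 [ 22.9 501.4  36.5] 91.0
190 372 [ 23.5 502.6  40. ] 84.0
190 374 [ 23.1 503.6  42.2] 153.0
190 376 [ 20.7 504.1  42. ] 134.0
190 378 [ 17.6 504.3  41.1] 78.0
190 380 [ 14.6 504.7  40.4] 151.0
205 356 [ 23.8 480.8  26.5] 85.0
205 358 [ 23.2 481.9  28.7] 88.0
205 360 [ 23.5 483.3  31.9] 89.0
205 362 [ 23.5 484.6  34.8] 86.0
205 364 [ 23.7 485.9  37.8] 85.0
205 366 [ 23.1 487.   39.8] 124.0
205 368 [ 21.8 487.7  41. ] 153.0
205 370 [ 20.5 488.5  42.2] 124.0
205 372 [ 16.9 488.5  40.7] 117.0
205 374 [ 14.5 488.9  40.7] 151.0
clip
124 348 [208.6 553.8 260.2] 348 [208.6 553.8 260.2]
126 340 [ 62.1 547.5   8.6] 343 [ 60.5 548.5  11. ]
128 339 [ 61.9 545.4   7.9] 346 [ 55.8 547.6   9.6]
130 338 [ 62.3 543.3   8.2] 352 [ 49.7 547.8  11. ]
132 338 [ 62.1 541.5   9.1] 354 [ 46.8 546.7  11.1]
134 337 [ 61.8 539.4   8.1] 354 [ 46.7 544.9  12.2]
136 336 [ 61.7 537.3   7.5] 352 [ 47.6 542.5  11.6]
138 335 [ 62.6 535.2   8.6] 351 [ 47.1 540.3  10.3]
140 334 [ 62.2 533.1   7.4] 350 [ 48.8 538.3  12.6]
142 337 [ 60.8 532.5  11.6] 350 [ 47.4 536.4  11.7]
144 337 [ 57.9 530.4   8. ] 350 [ 46.9 534.6  12.2]
146 338 [ 56.3 528.9   8.4] 345 [ 50.7 531.2  11.1]
148 338 [ 55.1 527.    7.7] 344 [ 51.4 529.2  11.9]
152 347 [208.6 553.8 260.2] 347 [208.6 553.8 260.2]
```

The line is at U=18.3 mm and the clip tip at about 53.5 mm, so the ledge has about 35 mm to go. The upright's 42 mm height above the face and 10 mm thickness check. Next I compute the push pose below the upright at yaw 70°.

```bash
cat >> m.py <<'E'
M=np.array([U,X,N])
def world(u,x,n): return np.linalg.solve(M,np.array([u,x,n+F0@N*1000])/1000)
E
python3 - <<'E'
from m import *
q=world(13.4,483,42);print("corner",q.round(4))
yh=np.array([.3416,.94,0])
t=q-yh*(.0095+.015)+[0,0,-.012+.178];print("tcp",t.round(4))
shift(t+[0,0,.08],yaw0);shift(t,yaw0)
E
```

```text
corner [ 0.4487 -0.1793  0.0645]
tcp [ 0.4403 -0.2023  0.2305]
t 4.25 pos [ 0.467  -0.1226  0.3639] rot [ 3.14e+00 -3.00e-03 -2.00e-03] F [ 0.4 -0.  -0.3] open 0.0006
shift mm [-26.8  79.7  53.4] roll -1.224 alt -1.224
t 4.25 pos [ 0.467  -0.1226  0.3639] rot [ 3.14e+00 -3.00e-03 -2.00e-03] F [ 0.4 -0.  -0.3] open 0.0006
shift mm [-27.   79.6 133.4] roll -1.224 alt -1.224
```

```bash
python3 -m crank '[[-1,-5,15,0,-0.1],[-1,-10,30,0,-0.21],[-1,-15,45,0,-0.33],[-1,-20,60,0,-0.45],[-1,-25,72,0,-0.57],[-1,-27,80,0,-0.69],[-1,-27,80,0,-0.81],[-1,-27,80,0,-0.93],[-1,-27,80,10,-1.05],[-1,-27,80,20,-1.15],[-1,-27,80,30,-1.224],[-1,-27,80,30,-1.224]]' 20
python3 - <<'E'
from m import *
shift([ 0.4403,-0.2023,0.2305],yaw0)
E
```

```text
time: 5.25
tool_pos: [0.4392, -0.2009, 0.3298]
tool_rot: [-3.136, -0.002, 1.227]
contact_force: [-0.2, 1.0, -0.6]
opening: 0.0003
grip_force: 0.0
t 5.25 pos [ 0.4392 -0.2009  0.3298] rot [-3.136e+00 -2.000e-03  1.227e+00] F [-0.2  1.  -0.6] open 0.0003
shift mm [-1.1  2.1 99.3] roll 0.005 alt 0.005
```

```bash
python3 -m crank '[[-1,-1,2,15,0],[-1,-1,2,35,0],[-1,-1,2,60,0],[-1,-1,2,80,0],[-1,-1,2,94,0],[-1,-1,2,99,0],[-1,-1,2,99,0]]' 20
python3 -m crank '[[-1,4,0,0,0],[-1,8,0,0,0],[-1,11,0,0,0],[-1,13,0,0,0],[-1,15,0,0,0],[-1,16,0,0,0],[-1,16,0,0,0]]' 20
```

```text
time: 5.83
tool_pos: [0.4412, -0.203, 0.2325]
tool_rot: [-3.138, -0.001, 1.222]
contact_force: [0.2, 0.3, 1.0]
opening: 0.0002
grip_force: 0.0
time: 6.42
tool_pos: [0.447, -0.1887, 0.2342]
tool_rot: [3.141, 0.001, 1.224]
contact_force: [-1.7, -2.6, 2.2]
opening: 0.0001
grip_force: 1.3
```

In contact. Push 29 mm up the slope.

```bash
python3 -m crank '[[-1,2,0,-1,0],[-1,5,0,-2.3,0],[-1,8,0,-3.7,0],[-1,11,0,-5.1,0],[-1,14,0,-6.5,0],[-1,17,0,-7.9,0],[-1,20,0,-9.3,0],[-1,23,0,-10.7,0],[-1,25,0,-11.6,0],[-1,26,0,-12.1,0],[-1,26,0,-12.1,0]]' 20
python3 - <<'E'
from m import *
c=vision.get_calibration("wrist");p,D=vision.read_camera("wrist");np.save("pics/w4.npy",D);pickle.dump(c,open("pics/w4.pkl","wb"));cv2.imwrite("pics/w4full.png",p[:,:,::-1])
cv2.imwrite("pics/w4.png",cv2.resize(p[:,:,::-1],(800,500)))
E
```

```text
time: 7.33
tool_pos: [0.4559, -0.1644, 0.2462]
tool_rot: [3.14, 0.001, 1.224]
contact_force: [-1.1, -5.5, 2.6]
opening: 0.0006
grip_force: 2.2
```

View pics/w4.png

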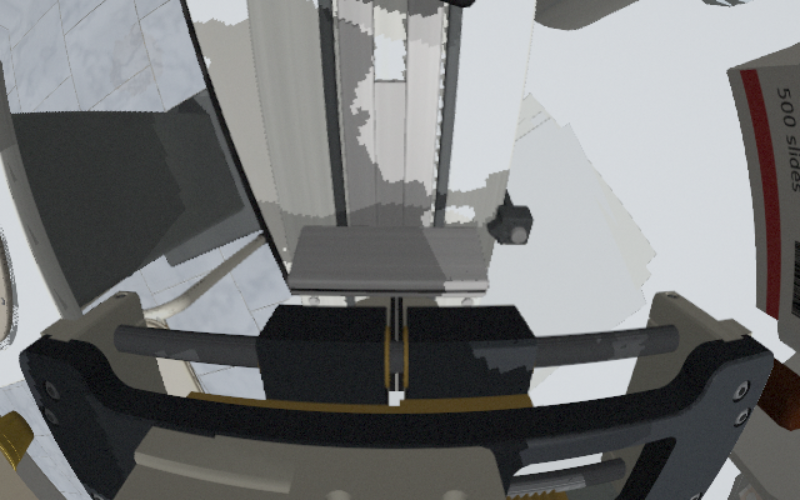

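The upright's top edge is at view (390,286), and the clip tip at (489,226), which is pixel (391,181). Now the residual in numbers.

```bash
cat > scan.py <<'E'
from m import *
import sys
n=sys.argv[1];cols=eval(sys.argv[2]);r0,r1=eval(sys.argv[3]);cr0,cr1,cc0,cc1=eval(sys.argv[4])
c,D=load(n);im=cv2.imread(f"pics/{n}full.png").mean(2)
for u in cols: print(u,[(v,*uxn(c,D,u,v)[[0,2]].round(1),int(im[v,u])) for v in range(r0,r1) if uxn(c,D,u,v)[2]>38])
A=np.array([[u,v,*uxn(c,D,u,v)] for v in range(cr0,cr1) for u in range(cc0,cc1)])
A=A[(A[:,4]>8)&(A[:,4]<16)]
for lo in range(518,552,2):
    a=A[(A[:,3]>=lo)&(A[:,3]<lo+2)]
    if len(a): print("clip X",lo,"U",a[:,2].min().round(1),a[:,2].max().round(1),"mid",((a[:,2].min()+a[:,2].max())/2).round(1),len(a))
E
python3 scan.py w4 '(270,300,340,370,385)' '(215,240)' '(150,205,382,430)'
```

```text
270 [(222, np.float64(51.4), np.float64(38.0), 95), (223, np.float64(52.4), np.float64(39.8), 96), (224, np.float64(52.6), np.float64(40.6), 101), (225, np.float64(50.4), np.float64(39.3), 109), (226, np.float64(51.7), np.float64(41.1), 105), (227, np.float64(50.9), np.float64(41.1), 97), (228, np.float64(50.8), np.float64(41.7), 97), (229, np.float64(49.5), np.float64(41.2), 95), (230, np.float64(48.4), np.float64(40.9), 94), (231, np.float64(48.1), np.float64(41.3), 50), (232, np.float64(46.9), np.float64(41.0), 16), (233, np.float64(47.2), np.float64(41.9), 64), (234, np.float64(45.3), np.float64(40.9), 91), (235, np.float64(44.7), np.float64(41.1), 92), (236, np.float64(43.5), np.float64(40.8), 116)]
300 [(221, np.float64(52.4), np.float64(38.2), 90), (222, np.float64(51.9), np.float64(38.4), 89), (223, np.float64(52.1), np.float64(39.3), 92), (224, np.float64(51.9), np.float64(39.9), 100), (225, np.float64(51.1), np.float64(39.8), 110), (226, np.float64(51.4), np.float64(40.7), 105), (227, np.float64(51.0), np.float64(41.0), 102), (228, np.float64(50.7), np.float64(41.5), 99), (
[... 2524 characters left out ...]
6), 61), (233, np.float64(47.0), np.float64(42.0), 61), (234, np.float64(45.5), np.float64(41.4), 140), (235, np.float64(44.6), np.float64(41.3), 172), (236, np.float64(44.1), np.float64(41.5), 172), (237, np.float64(42.7), np.float64(41.0), 175)]
clip X 520 U 50.8 51.2 mid 51.0 4
clip X 522 U 50.8 52.0 mid 51.4 5
clip X 526 U 53.9 55.7 mid 54.8 15
clip X 528 U 51.1 58.1 mid 54.6 39
clip X 530 U 49.4 60.3 mid 54.9 54
clip X 532 U 46.9 62.9 mid 54.9 87
clip X 534 U 46.1 63.0 mid 54.6 82
clip X 536 U 46.7 63.2 mid 55.0 90
clip X 538 U 46.1 62.9 mid 54.5 95
clip X 540 U 46.2 62.8 mid 54.5 71
clip X 542 U 45.5 62.5 mid 54.0 72
clip X 544 U 46.0 62.5 mid 54.2 51
clip X 546 U 46.6 62.6 mid 54.6 50
```

The line is at U=47.1 and the tip at 54.7, so 7.6 mm remain.

```bash
python3 -m crank '[[-1,1.5,0,-0.7,0],[-1,3,0,-1.4,0],[-1,4.5,0,-2.1,0],[-1,6,0,-2.8,0],[-1,6.7,0,-3.1,0],[-1,6.7,0,-3.1,0],[-1,6.7,0,-3.1,0]]' 20
python3 - <<'E'
from m import *
c=vision.get_calibration("wrist");p,D=vision.read_camera("wrist");np.save("pics/w5.npy",D);pickle.dump(c,open("pics/w5.pkl","wb"));cv2.imwrite("pics/w5full.png",p[:,:,::-1])
im=p.mean(2)
for u in (270,300,340,370,385):
    L=[(im[v,u],v) for v in range(226,238) if uxn(c,D,u,v)[2]>39]; v=min(L)[1]
    print(u,v,np.mean([uxn(c,D,u,w) for w in(v-1,v,v+1)],0).round(1))
A=np.array([uxn(c,D,u,v) for v in range(150,225) for u in range(378,435)]);A=A[(A[:,2]>8)&(A[:,2]<16)]
for lo in range(526,548,3):
    a=A[(A[:,1]>=lo)&(A[:,1]<lo+3)]
    if len(a): print("clip",lo,a[:,0].min().round(1),a[:,0].max().round(1))
E
```

```text
time: 7.97
tool_pos: [0.4582, -0.1581, 0.2493]
tool_rot: [3.14, 0.001, 1.224]
contact_force: [-1.4, -4.2, 3.4]
opening: 0.0004
grip_force: 2.4
270 232 [ 54.4 459.8  41.1]
300 232 [ 55.1 475.5  41.6]
340 233 [ 54.  496.1  41.3]
370 233 [ 53.2 511.9  40.8]
385 233 [ 53.6 519.8  41.3]
clip 526 53.1 56.9
clip 529 49.3 59.9
clip 532 46.1 63.0
clip 535 47.3 62.6
clip 538 46.8 62.6
clip 541 47.5 63.1
clip 544 47.4 62.5
clip 547 49.0 62.2
```

About 1 mm short, so I push 1 mm more, then retreat and return to knob work.

```bash
python3 -m crank '[[-1,0.5,0,-0.2,0],[-1,0.9,0,-0.4,0],[-1,0.9,0,-0.4,0],[-1,0.9,0,-0.4,0]]' 20
python3 -m crank '[[-1,-4,0,0,0],[-1,-10,0,0,0],[-1,-18,0,0,0],[-1,-25,0,-15,0],[-1,-30,0,-40,0],[-1,-30,0,-70,0],[-1,-30,0,-100,0],[-1,-30,0,-120,0],[-1,-30,0,-130,0],[-1,-30,0,-130,0]]' 20
python3 - <<'E'
from m import *
c=vision.get_calibration("wrist");p,D=vision.read_camera("wrist");np.save("pics/w6.npy",D);pickle.dump(c,open("pics/w6.pkl","wb"));cv2.imwrite("pics/w6full.png",p[:,:,::-1])
im=p.mean(2);B=np.array([[*uxn(c,D,u,v),im[v,u]] for v in range(60,300) for u in range(200,440)])
a=B[(B[:,2]>39)&(B[:,2]<44)&(abs(B[:,0]-54.5)<7)];print(a.min(0).round(1),a.max(0).round(1))
for lo in range(450,522,8):
    q=a[(a[:,1]>=lo)&(a[:,1]<lo+8)]
    if len(q)>5: k=q[np.argsort(q[:,3])[:max(3,len(q)//8)]];print("line X",lo,k[:,0].mean().round(2),"span",q[:,0].min().round(1),q[:,0].max().round(1),len(q))
A=B[(B[:,2]>8)&(B[:,2]<16)&(abs(B[:,0]-54)<20)]
for lo in range(526,548,3):
    a=A[(A[:,1]>=lo)&(A[:,1]<lo+3)]
    if len(a): print("clip",lo,a[:,0].min().round(1),a[:,0].max().round(1))
# knob tighten start: near side of the upper wing end
shift([KG[0]+.003-.050,KG[1]+.033,.38],0.0)
E
```

```text
time: 8.35
tool_pos: [0.4585, -0.1574, 0.2496]
tool_rot: [3.14, 0.001, 1.224]
contact_force: [-1.1, -5.7, 2.7]
opening: 0.0006
grip_force: 2.8
time: 9.18
tool_pos: [0.4482, -0.1856, 0.3816]
tool_rot: [3.137, 0.001, 1.223]
contact_force: [-0.6, -1.0, -1.1]
opening: 0.0005
grip_force: 0.0
[ 49.8 438.6  39.   17.7] [ 61.  522.9  43.  188.7]
line X 450 55.16 span 51.5 60.8 85
line X 458 55.22 span 51.4 60.8 81
line X 466 55.16 span 52.2 60.8 76
line X 474 54.93 span 51.9 60.4 75
line X 482 54.93 span 49.8 60.3 91
line X 490 55.58 span 49.8 60.3 88
line X 498 54.26 span 50.1 61.0 95
line X 506 55.0 span 50.2 60.2 93
line X 514 54.88 span 50.2 60.8 92
clip 526 53.5 56.3
clip 529 50.1 60.2
clip 532 47.5 62.3
clip 535 47.7 62.8
clip 538 47.6 62.6
clip 541 47.4 62.3
clip 544 47.3 62.5
clip 547 47.9 60.6
t 9.23 pos [ 0.4479 -0.1854  0.3799] rot [3.14  0.    1.223] F [-0.4  0.1 -1.2] open 0.0003
shift mm [169.7 -58.6  -0.2] roll 1.223 alt 1.223
```

Line at about 54.95 and tip at 54.9, so the ledge is aligned. Before tightening with the hand over the high end, I check the bottle spout's clearance.

```bash
python3 - <<'E'
from m import *
c=vision.get_calibration("top");D=np.load("pics/top0.npy")
P=np.array([at_depth(c,u,v,D[v,u]) for u in range(250,360) for v in range(140,230) if D[v,u]>0]);q=P[(P[:,2]>.15)&(P[:,2]<.4)];print("top",len(q),q.min(0).round(3),q.max(0).round(3), q[np.argsort(q[:,0])[:4]].round(3))
c,D=load("w1")
for v,u in[(138,108),(130,110),(110,119),(90,128),(60,150),(45,180)]:
    print([at_depth(c,u+k,v,D[v,u+k],True).round(3).tolist() for k in(0,2)])
E
python3 -m crank '[[-1,15,-5,0,0.1],[-1,30,-10,0,0.2],[-1,45,-16,0,0.31],[-1,60,-21,0,0.42],[-1,75,-26,0,0.53],[-1,90,-31,0,0.64],[-1,100,-36,0,0.76],[-1,110,-41,0,0.88],[-1,120,-46,0,1.0],[-1,130,-51,0,1.11],[-1,140,-58,0,1.2],[-1,140,-58,0,1.223]]' 20
python3 - <<'E'
from m import *
shift([.456,-.040+.023,.298],0.0)
E
```

```text
top 235 [ 0.56  -0.045  0.152] [0.63  0.024 0.222] [[0.56  0.024 0.21 ]
 [0.56  0.021 0.209]
 [0.562 0.021 0.212]
 [0.563 0.019 0.208]]
[[0.559, 0.021, 0.207], [0.559, 0.02, 0.206]]
[[0.564, 0.018, 0.209], [0.564, 0.017, 0.209]]
[[0.574, 0.008, 0.212], [0.574, 0.006, 0.213]]
[[0.584, -0.002, 0.217], [0.584, -0.002, 0.215]]
[[0.598, -0.015, 0.215], [0.597, -0.017, 0.216]]
[[0.606, -0.027, 0.204], [0.606, -0.027, 0.203]]
time: 10.23
tool_pos: [0.4404, -0.0325, 0.3778]
tool_rot: [-3.14, 0.004, -0.002]
contact_force: [-0.4, -0.2, -0.2]
opening: 0.0005
grip_force: 0.0
t 10.23 pos [ 0.4404 -0.0325  0.3778] rot [-3.14e+00  4.00e-03 -2.00e-03] F [-0.4 -0.2 -0.2] open 0.0005
shift mm [ 15.9 -15.4  79.7] roll -0.002 alt -0.002
```

The spout's nearest point is x=0.559, and the body stays below 0.53. Descend and start tightening.

```bash
python3 -m crank '[[-1,5,-15,10,0],[-1,8,-15,30,0],[-1,8,-15,50,0],[-1,10,-15,68,0],[-1,13,-15,77,0],[-1,16,-15,80,0],[-1,16,-15,80,0]]' 20
python3 -m crank '[[-1,4,0,0,0],[-1,8,0,0,0],[-1,11,0,0,0],[-1,14,-1,0,0],[-1,17,-2,0,0],[-1,20,-3,0,0],[-1,20,-3,0,0]]' 20
```

```text
time: 10.82
tool_pos: [0.4577, -0.0191, 0.2986]
tool_rot: [-3.141, 0.001, 0.001]
contact_force: [-0.5, 0.4, 0.3]
opening: 0.0006
grip_force: 0.0
time: 11.4
tool_pos: [0.4751, -0.0148, 0.3017]
tool_rot: [-3.14, 0.006, 0.001]
contact_force: [-20.5, 6.2, 31.2]
opening: 0.0004
grip_force: 16.7
```

The upward force is too large; something is riding on the fingertips. I back off and look.

```bash
python3 -m crank '[[-1,-6,0,0,0],[-1,-14,0,0,0],[-1,-20,0,0,0],[-1,-20,0,-20,0],[-1,-30,-5,-50,0],[-1,-30,0,-80,0],[-1,-30,0,-80,0]]' 20
python3 - <<'E'
from m import *
c=vision.get_calibration("wrist");p,D=vision.read_camera("wrist");np.save("pics/w7.npy",D);pickle.dump(c,open("pics/w7.pkl","wb"));cv2.imwrite("pics/w7full.png",p[:,:,::-1])
cv2.imwrite("pics/w7.png",cv2.resize(p[80:260,200:470,::-1],None,fx=2.9,fy=2.9,interpolation=cv2.INTER_CUBIC))
P=[]
for v in range(80,260):
  for u in range(200,470):
    if p[v,u].max()<45 and .12<D[v,u]<.6:
      q=at_depth(c,u,v,D[v,u],True); r=q-np.array([.5004,-.040,.122])
      if np.linalg.norm(r)<.045 and r@N>.006: P.append([r@U,r@X,*q])
P=np.array(P);print(len(P),P.mean(0).round(4),P.min(0).round(4),P.max(0).round(4));w,v=np.linalg.eigh(np.cov(P[:,:2].T));print("angle",np.degrees(np.arctan2(v[1,-1],v[0,-1])),w)
E
```

```text
time: 11.98
tool_pos: [0.4481, -0.0162, 0.3846]
tool_rot: [3.139, -0.01, 0.001]
contact_force: [0.8, -0.3, -0.1]
opening: 0.0002
grip_force: 0.0
736 [-0.0031 -0.0024  0.4958 -0.0456  0.1292] [-0.0223 -0.0234  0.4788 -0.0674  0.1205] [ 0.0125  0.0199  0.5131 -0.0256  0.136 ]
angle 124.81203691228995 [9.54625998e-06 2.16127639e-04]
```

View pics/w7.png

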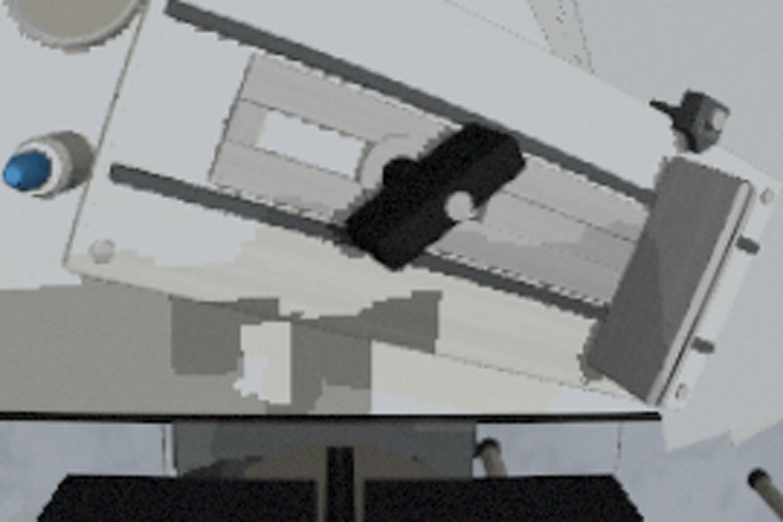

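The wing is now at 125° (knob about 0.33), so it is turning properly. The lift is friction: the wing end rises as it swings up the slope. I'll push again and rise along with it.

```bash
python3 -m crank '[[-1,5,-3,20,0],[-1,8,-3,45,0],[-1,10,-3,68,0],[-1,12,-3,80,0],[-1,14,-3,84,0],[-1,16,-3,84,0],[-1,16,-3,84,0]]' 20
python3 -m crank '[[-1,3,0,0,0],[-1,6,-1,-0.8,0],[-1,9,-2,-1.8,0],[-1,12,-3,-2.8,0],[-1,15,-3,-3.6,0],[-1,15,-3,-3.6,0]]' 20
```

```text
time: 12.62
tool_pos: [0.4637, -0.0128, 0.2954]
tool_rot: [3.141, -0.0, 0.001]
contact_force: [0.0, -0.3, 0.2]
opening: 0.0004
grip_force: 0.0
time: 13.12
tool_pos: [0.4777, -0.0089, 0.299]
tool_rot: [-3.14, 0.003, 0.001]
contact_force: [-6.4, 5.1, 2.6]
opening: 0.0002
grip_force: 3.9
```

```bash
python3 -m crank '[[-1,2,0,-0.4,0],[-1,4,-0.5,-0.8,0],[-1,6,-1,-1.2,0],[-1,8,-1,-1.6,0],[-1,10,-1,-2,0],[-1,10,-1,-2,0]]' 20
```

```text
time: 13.62
tool_pos: [0.488, -0.0076, 0.3013]
tool_rot: [-3.14, 0.001, 0.001]
contact_force: [-3.5, 6.4, 3.1]
opening: 0.0002
grip_force: 3.8
```

```bash
python3 -m crank '[[-1,2,0,0,0],[-1,3.5,0,0,0],[-1,5,0,0,0],[-1,5,0,0,0]]' 20
```

```text
time: 13.95
tool_pos: [0.4931, -0.0076, 0.3016]
tool_rot: [-3.14, 0.0, 0.001]
contact_force: [-4.1, 6.3, 6.1]
opening: 0.0005
grip_force: 4.2
```

```bash
python3 -m crank '[[-1,1.5,0,0,0],[-1,3,0,0,0],[-1,4,0,0,0],[-1,4,0,0,0]]' 20
```

```text
time: 14.28
tool_pos: [0.4972, -0.0078, 0.3019]
tool_rot: [-3.14, -0.001, 0.001]
contact_force: [-4.1, 6.3, 6.7]
opening: 0.0004
grip_force: 4.0
```

```bash
python3 -m crank '[[-1,-6,0,0,0],[-1,-14,0,0,0],[-1,-24,0,-5,0],[-1,-34,0,-25,0],[-1,-46,0,-50,0],[-1,-49,0,-80,0],[-1,-49,0,-80,0]]' 20
cat > k.py <<'E'
from m import *
import sys
n=sys.argv[1]
c=vision.get_calibration("wrist");p,D=vision.read_camera("wrist");np.save(f"pics/{n}.npy",D);pickle.dump(c,open(f"pics/{n}.pkl","wb"));cv2.imwrite(f"pics/{n}full.png",p[:,:,::-1])
cv2.imwrite(f"pics/{n}.png",cv2.resize(p[80:260,200:470,::-1],None,fx=2.9,fy=2.9,interpolation=cv2.INTER_CUBIC))
P=[]
for v in range(80,260):
  for u in range(200,470):
    if p[v,u].max()<45 and .12<D[v,u]<.6:
      q=at_depth(c,u,v,D[v,u],True); r=q-np.array([.5004,-.040,.122])
      if np.linalg.norm(r)<.045 and r@N>.006: P.append([r@U,r@X,r@N,*q])
P=np.array(P);print(len(P),P.mean(0).round(4),P.min(0).round(4),P.max(0).round(4));w,v=np.linalg.eigh(np.cov(P[:,:2].T));print("angle",np.degrees(np.arctan2(v[1,-1],v[0,-1])),w)
E
python3 k.py w8
```

```text
time: 14.87
tool_pos: [0.4486, -0.0088, 0.3864]
tool_rot: [3.139, -0.01, 0.001]
contact_force: [1.2, -0.5, 0.2]
opening: 0.0005
grip_force: 0.0
661 [-0.0022 -0.0021  0.0096  0.4963 -0.045   0.1297] [-0.0289 -0.0142  0.0061  0.4901 -0.0695  0.118 ] [ 0.0191  0.0098  0.0121  0.502  -0.0233  0.1392]
angle 160.38894179899373 [1.03506760e-05 2.18692236e-04]
```

The wing is at 160° (knob about 0.95). The finger slipped round the wing's end, so I push again closer to the axis.

```bash
python3 -m crank '[[-1,5,5,20,0],[-1,8,11,45,0],[-1,10,11,68,0],[-1,12,11,80,0],[-1,14,11,86,0],[-1,16,11,88,0],[-1,16,11,88,0]]' 20
python3 -m crank '[[-1,4,0,0,0],[-1,8,0,0,0],[-1,11,0,0,0],[-1,14,0,0,0],[-1,17,0,0,0],[-1,20,0,0,0],[-1,20,0,0,0]]' 20
```

```text
time: 15.5
tool_pos: [0.4646, -0.0198, 0.2927]
tool_rot: [3.141, 0.0, 0.001]
contact_force: [-0.3, -0.5, 0.4]
opening: 0.0006
grip_force: 0.0
time: 16.08
tool_pos: [0.483, -0.0192, 0.2928]
tool_rot: [-3.14, 0.005, 0.001]
contact_force: [-9.0, 2.0, 6.0]
opening: 0.0008
grip_force: 4.4
```

```bash
python3 -m crank '[[-1,1.5,0,-0.3,0],[-1,3,0,-0.6,0],[-1,4.5,0,-0.9,0],[-1,4.5,0,-0.9,0]]' 20; python3 -m crank '[[-1,1.5,0,-0.3,0],[-1,2.5,0,-0.6,0],[-1,2.5,0,-0.6,0]]' 20
```

```text
time: 16.42
tool_pos: [0.4862, -0.019, 0.2932]
tool_rot: [-3.14, 0.01, 0.001]
contact_force: [-15.2, 1.9, 8.7]
opening: 0.0003
grip_force: 7.4
time: 16.67
tool_pos: [0.4873, -0.019, 0.2933]
tool_rot: [-3.14, 0.015, 0.001]
contact_force: [-20.9, 2.1, 10.5]
opening: 0.0004
grip_force: 10.3
```

The force is climbing without motion, which suggests the end stop. I back off and check.

```bash
python3 -m crank '[[-1,-6,0,0,0],[-1,-14,0,0,0],[-1,-24,0,-5,0],[-1,-34,0,-25,0],[-1,-39,0,-50,0],[-1,-40,0,-90,0],[-1,-40,0,-90,0]]' 20
python3 k.py w9
python3 - <<'E'
from m import *
c,D=load("w9");im=cv2.imread("pics/w9full.png").mean(2);B=np.array([[*uxn(c,D,u,v),im[v,u]] for v in range(60,300) for u in range(200,520)])
a=B[(B[:,2]>39)&(B[:,2]<44)&(abs(B[:,0]-54.5)<7)]
for lo in range(450,522,12):
    q=a[(a[:,1]>=lo)&(a[:,1]<lo+12)]
    if len(q)>5: k=q[np.argsort(q[:,3])[:max(3,len(q)//8)]];print("line X",lo,k[:,0].mean().round(2),len(q))
A=B[(B[:,2]>8)&(B[:,2]<16)&(abs(B[:,0]-54)<20)]
for lo in range(526,548,3):
    a=A[(A[:,1]>=lo)&(A[:,1]<lo+3)]
    if len(a): print("clip",lo,a[:,0].min().round(1),a[:,0].max().round(1))
E
```

```text
time: 17.25
tool_pos: [0.4519, -0.0199, 0.3912]
tool_rot: [3.139, -0.012, 0.001]
contact_force: [2.1, -0.5, 0.4]
opening: 0.0006
grip_force: 0.0
655 [-0.0016 -0.0017  0.0096  0.4969 -0.0446  0.13  ] [-0.0287 -0.0084  0.0061  0.4843 -0.0684  0.1182] [ 0.0194  0.0042  0.0119  0.508  -0.0249  0.1398]
angle -179.80630941200215 [1.16455976e-05 2.14662429e-04]
line X 450 58.67 84
line X 462 55.96 80
line X 474 55.92 81
line X 486 56.68 83
line X 498 56.0 83
line X 510 56.11 82
clip 526 53.5 57.2
clip 529 49.9 60.0
clip 532 46.7 63.0
clip 535 47.0 62.7
clip 538 48.7 62.7
clip 541 47.4 62.8
clip 544 47.2 62.5
clip 547 47.8 62.8
```

View pics/w9.png

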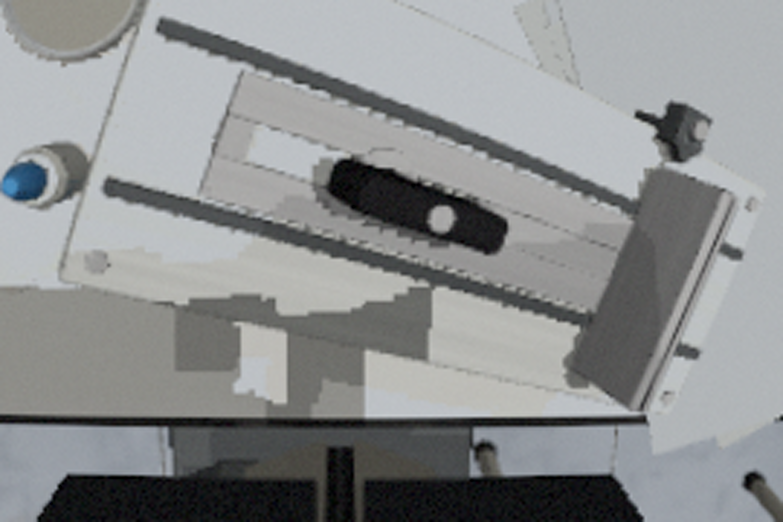

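The wing is at 180°, so the knob is fully tight. The line is about 1 mm from the tip, inside the 3 mm tolerance, and the hand is clear.

```bash
python3 -m crank '[[-1,0,0,-10,0],[-1,0,0,-20,0],[-1,0,0,-20,0],[-1,0,0,-20,0]]'; python3 -c "
from cell import ticket;print(ticket.hand_in())"
```

```text
time: 17.63
tool_pos: [0.451, -0.0197, 0.4041]
tool_rot: [3.141, -0.0, 0.001]
contact_force: [0.6, -1.1, -0.1]
opening: 0.0001
grip_force: 0.0
the job is handed in; nothing more can be done
None
```

I loosened the knob, slid the ledge up to the index clip with its line about 1 mm from the tip, turned the knob back to its tight stop, and handed the job in at about 17.6 s; no verdict came back.

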